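# Draw out the gouge tray with the pull hook

## Task

Using the pull hook, draw the gouge tray of the small tool chest out to its stop, keeping your hand off the chest and tray. Take the hook off the bench by the two round studs near the end of its handle, lift it and, with the hand pointing down, loosen your grip so that it swings tip-down between your fingertips, then grip it firmly again and put its tip down through the finger hole to pull. When the tray is out, unhook and lower the hook tip-down into the empty tool pot and let go, leaving the tray open and the chess piece standing.

Things in the scene. Friction and masses are not known exactly. Their poses are not given: they have to be found in the camera images.
- hook: Pull hook, 0.2 kg, lying flat: wooden handle, steel collar, thin shank with L-bent tip; 205 mm long. Origin: underside, below the studs; x to the tip, y the way the tip bends, z up. Handle x -20 to 80 mm, 20 wide (y), 26 high; collar to x = 105, 26 square. Mass centre x = 90. Pinched at the studs it keeps its angle at 30 N, begins to swing down at 12 to 25 N and hangs at 4 to 6 N: ease off bit by bit, a sudden release drops it.
- hook_stud (a point): Centre between the hook's two steel studs, one on either flat side of the handle, 20 mm from its butt end and 13 mm above the underside. Flat round discs 18 mm in diameter, 24 mm across the two (along the hook's y). Axes as the hook's.
- hook_tip (a point): Bend of the hook: centre of the 9 mm thick shank where it turns square into the bent tip, 180 mm from hook_stud along the hook's x, 13 mm above the underside. The steel reaches 4.5 mm beyond this point along x and -y, and 18.5 mm along +y. Axes as the hook's.
- chest: Small wooden tool chest fixed to the bench, 260 mm deep (x), 220 mm wide (y), 130 mm high; origin: on the bench under the middle of its front face; its front faces its own -x, towards the robot, and its x axis points to its back.
- tray_hole (a point): Centre of the finger hole at the upper face of the tongue on the tray's front, 45 mm before the chest's face when shut; moves with the tray. Hole 36 mm (chest x) by 30 mm (chest y), right through the 8 mm thick, 80 mm wide tongue, whose top is 46 mm above the bench, with nothing below; 7 mm of wood in front of the hole. Axes as the chest's.
- tray (a joint): How far the tray is out of the chest (m): 0 shut, 0.12 at its stop; it slides along the chest's -x, takes about 1 N and stays where it is left.
- pot: Empty round steel tool pot fixed to the bench, 84 mm outside and 76 mm inside diameter, 100 mm high, 6 mm thick floor; origin: centre of its underside.
- pawn: Turned wooden chess pawn standing on the bench, 30 mm in diameter, 50 mm high; origin: centre of its underside, z up.
Things that resemble listed ones, but are neither listed nor needed, are in the scene too. Leave any turquoise look-alike of the hook alone.

How it is judged:
On the way, in this order (a step that is already met when the one before it is completed fails the run):
1. the hook hangs tip-down (within 25 degrees) from the fingers, its tip clear of the bench, with the hand pointing down within 30 degrees (contact force between the fingers and hook above 0.3 N and angle between hook's own x axis and vertical above 2.7 rad and height (world z) of hook_tip above 0.015 m and height (world z) of hook_stud above 0.15 m and angle between the grasp point's own z axis and vertical above 2.61 rad), for 0.2 s.
2. the tray is out to its stop (within 20 mm), with the held hook's tip through the finger hole (contact force between the fingers and hook above 0.3 N and value of joint tray above 0.1 m and horizontal distance between hook_tip and tray_hole below 0.03 m and height (world z) of hook_tip below 0.046 m), for 0.1 s.
At the end, for the whole second after the job is handed in: The tray is out to its stop (more than 100 of 120 mm); the hook is at rest in the pot, its tip inside and less than 50 mm above the bench, its studs above the rim; the chess piece is standing (value of joint tray above 0.1 m and horizontal distance between hook_tip and pot below 0.042 m and height (world z) of hook_tip below 0.05 m and height (world z) of hook_stud above 0.1 m and linear speed of hook below 0.03 m/s and angle between pawn's own z axis and vertical below 0.3 rad); the robot touches nothing.
It fails at once if the hand or arm touches the chest or its tray (over 1 N) (contact force between any of the fingers, the arm and chest above 1 N).
It fails at once if the chess piece is knocked over (angle between pawn's own z axis and vertical above 0.6 rad).
It also fails if it takes over 61 s, if anything falls off the work surface, if the arm or the gripper's body presses on something with over 40 N, if the wrist force passes 120 N, or if a joint passes its speed limit or range.

## Robot

A 6-joint arm with a two-finger parallel gripper is mounted at the origin on the work surface. World frame = base frame: x ahead of the robot, y to its left, z up, the work surface at z = 0. Lengths are in m, angles in rad, forces in N, time in s.
With the tool pointing down it reaches from about 0.275 to 0.85 m from the base axis. Payload 5.2 kg.
Tool frame: the origin (TCP) lies midway between the tips of the shut fingers; the grasp point (between the pads) lies 19 mm behind it; z points along the fingers, y is the line along which they close (so a half turn about z gives the same grasp; the last joint's range is limited). The gripper opens to 85 mm and grips with 20 to 120 N. Pads are 22 mm wide; open, the fingers measure 114 mm over their backs; the gripper's body (76 mm by 85 mm) begins 54 mm behind the grasp point. The pads swing forward as they close: fully open they stand 13 mm farther back than shut.
Start: joints at [1.12, 0.259, 1.535, -0, 1.348, -0.203], TCP at [0.135, 0.533, 0.231] pointing down, gripper open.
Joint ranges: [-3.14, 3.14], [-0.91, 2.08], [0.19, 2.58], [-1.22, 4.36], [0.22, 2.71], [-3.12, 3.12]. Speed limits (rad/s): [2.57, 2.57, 3.14, 3.14, 3.14, 3.14].

## Interface

Orientations are given as a rotation vector (axis times angle).
In Python, from rig import read_state, read_camera, calibration, job_done, outline_of, landmark_of gives the robot as it stands.
- The arm moves only by the tool send_rows, never from a script. Its argument "increments" is a list of rows, each an object with "translation": the shift along the tool's x, y, z in m, a list of three; "yaw": the turn about the tool's z in degrees. A call has 1 to 5 rows; each row is the pose to reach, as a shift and turn from the pose commanded when the call began, along the tool's axes at that moment; what a row does not reach only later rows make up. A row lasts 1/10 s, in which the tool goes at most 50 mm and 8.59 degrees, less where a joint would pass 70% of its speed; a pose out of reach is approached as far as the arm can. A call with a gripper value outside its range is refused whole. "gripper" is the closure, from 0 (fully open) to 1 (shut), set as the call begins (left out, the last holds). The fingers move at their own pace and stop on an object; "grip_force" is the grip in N (left out, the last holds). Time passes only in rows, so rows that repeat a pose let the fingers close. It gives the time, the measured TCP pose, the force, the opening and the grip force at its end, in the units of the state.
- read_state(): the state, without advancing time (a new reading comes with each control period).
- read_camera(name): name is "scene" or "top" or "wrist"; returns (picture, depth): 384x512x3 uint8, red, green, blue; 384x512 float32, m along the optical axis (not along the pixel's ray), 0 where there is no reading.
- calibration(name): a dict with "fx", "fy", "cx", "cy" (pixels), "rvec" (rotation vector, rad) and "tvec" (3), from world to camera coordinates, as OpenCV has them; the wrist camera has in their place "tool_from_camera" (4x4, takes a point from camera to tool coordinates, whose origin is the TCP and whose axes are the flange's). Camera axes: x right, y down, z forward; pixel columns grow to the right and rows downward; lengths in m; the calibration is good to about 2 mm. A picture is of the moment at which its call begins: read the wrist's pose just before it. calibration takes no time and is no camera call.
- job_done(): hands the job in; it is judged then, once.
Trained networks look in the newest picture that a camera, given by its name, has taken for a name from the list of things; names that differ only in an ending like _2 or _b are one class to them, and where a whole thing is asked for, a point or a joint stands for the part that bears it (a point fixed in the world has none). Each returns a list of dicts, best first, with "p" (0 to 1); they miss things now and then, are a little off and sometimes report something else, mostly with a low value. They report only what shows in the picture. A call takes as long as a camera call. They do not tell look-alikes from the thing itself.
- outline_of(camera, label): "mask" (384x512 bool, what is visible of it).
- landmark_of(camera, label): "location" ([x, y, z] in m, in world coordinates, good to about 4 mm: a listed point, or the origin of a listed thing).
The state is a dict: "time_s": time; "qpos": joint angles; "qd": joint speeds; "effort": joint torques, N m; "position": TCP position; "eef_rot": TCP orientation; "force": force on the tool from outside, world axes, zero at the start; "ft_torque": the same for the moment, N m; "opening": opening from 0.0 (shut) to 1.0 (fully open); "grip_force": force on a finger pad.
Only numpy, scipy, OpenCV 4.12 (cv2) and the standard library are available. Lean on these libraries where they do the work, as an engineer would, in place of code of your own. Each camera call takes 0.05 s, during which the arm holds its last target. There are 200 camera calls.

## Working session

There is one attempt and no reset: what is moved stays moved. The work goes in short steps, Python scripts to look and compute and a tool call to move; the robot and the scene stay as the last step left them, time stands still between calls to the robot, and variables do not carry over. Pictures are saved under pics/ and viewed, at most 11 in all, crops included, and the job is handed in when it is done.

Besides the shell and the picture viewer there is one more tool, called after "Emit:" as name(argument=value, ...), one argument or row to a line, values as JSON. send_rows: Moves the arm, as the interface text tells. Its arguments: {"type":"object","properties":{"increments":{"type":"array"},"gripper":{"type":"number"},"grip_force":{"type":"number"}},"required":["increments"]}

```bash
mkdir -p pics; cat > h.py <<'E'
import numpy as np, cv2
from rig import *
from scipy.spatial.transform import Rotation as R
def tool(s=None):
    s=s or read_state(); return np.array(s['position']),R.from_rotvec(s['eef_rot']).as_matrix()
def world(name,u,v,d,pose=None):
    c=calibration(name); p=np.stack([(u-c['cx'])/c['fx']*d,(v-c['cy'])/c['fy']*d,d],-1)
    if 'rvec' in c:
        M=R.from_rotvec(np.ravel(c['rvec'])).as_matrix(); return (p-np.ravel(c['tvec']))@M
    T=np.array(c['tool_from_camera']); q=p@T[:3,:3].T+T[:3,3]; P,M=pose; return q@M.T+P
def pix(name,X):
    c=calibration(name); M=R.from_rotvec(np.ravel(c['rvec'])).as_matrix(); q=M@np.array(X)+np.ravel(c['tvec'])
    return [round(float(c['fx']*q[0]/q[2]+c['cx'])),round(float(c['fy']*q[1]/q[2]+c['cy']))]
def save(n,img): cv2.imwrite('pics/'+n,cv2.cvtColor(img,cv2.COLOR_RGB2BGR))
E
python3 - <<'E'
from h import *
np.set_printoptions(precision=3,suppress=True)
a,_=read_camera('top'); b,_=read_camera('scene')
save('a.png',np.vstack([cv2.resize(a,(400,300)),cv2.resize(b,(400,300))])); 
save('top.png',a)
for l in ['hook','hook_stud','hook_tip','chest','tray_hole','pot','pawn']:
  for cam in ['top','scene']:
    for r in landmark_of(cam,l): print(l,cam,round(r['p'],2),np.array(r['location']),pix('top',r['location']))
P,M=tool(); print(P); print(M)
E
```

```text
hook top 0.96 [ 0.269 -0.3    0.003] [367, 254]
hook top 0.8 [0.201 0.243 0.001] [157, 281]
hook top 0.63 [ 0.467 -0.308 -0.003] [367, 179]
hook scene 0.81 [0.202 0.247 0.005] [155, 281]
hook scene 0.8 [ 0.271 -0.293  0.001] [363, 254]
hook scene 0.58 [ 0.462 -0.303  0.001] [366, 181]
hook scene 0.24 [ 0.689  0.031 -0.002] [241, 97]
hook_stud top 0.96 [ 0.464 -0.304  0.013] [368, 180]
hook_stud top 0.93 [ 0.268 -0.294  0.01 ] [365, 255]
hook_stud top 0.69 [0.205 0.244 0.012] [155, 281]
hook_stud top 0.3 [ 0.419  0.142 -0.001] [198, 196]
hook_stud scene 0.89 [0.203 0.243 0.015] [156, 282]
hook_stud scene 0.85 [ 0.268 -0.295  0.014] [366, 255]
hook_stud scene 0.58 [ 0.467 -0.305  0.014] [368, 179]
hook_tip top 0.85 [ 0.644 -0.331  0.014] [377, 113]
hook_tip top 0.73 [0.354 0.156 0.013] [191, 221]
hook_tip scene 0.95 [0.36  0.156 0.017] [191, 219]
hook_tip scene 0.75 [ 0.306 -0.473  0.014] [433, 240]
hook_tip scene 0.7 [ 0.417  0.144 -0.001] [197, 197]
hook_tip scene 0.65 [ 0.644 -0.333  0.015] [377, 113]
hook_tip scene 0.2 [ 0.465 -0.306  0.014] [369, 179]
chest top 0.56 [0.688 0.034 0.004] [240, 96]
chest scene 0.92 [ 0.688  0.033 -0.002] [240, 97]
tray_hole top 0.67 [0.626 0.035 0.043] [239, 114]
tray_hole scene 0.75 [0.628 0.032 0.042] [240, 114]
tray_hole scene 0.26 [ 0.447  0.316 -0.001] [131, 185]
pot top 0.7 [0.443 0.316 0.004] [130, 187]
pot scene 0.59 [ 0.45   0.313 -0.001] [132, 184]
pot scene 0.17 [ 0.465 -0.302  0.001] [365, 180]
pawn top 0.51 [ 0.421  0.144 -0.002] [197, 196]
pawn scene 0.7 [ 0.418  0.143 -0.004] [198, 197]
[0.135 0.533 0.231]
[[-0.969  0.245  0.   ]
 [ 0.245  0.969  0.   ]
 [-0.     0.    -1.   ]]
```

View pics/a.png

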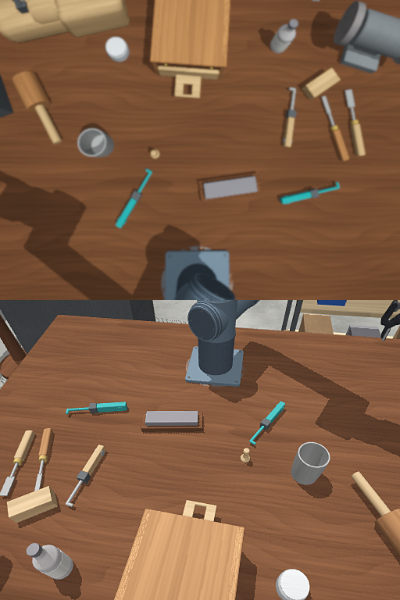

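View pics/top.png

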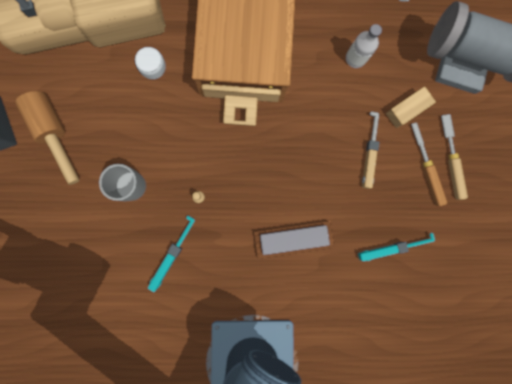

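The hook candidates in the top view are a wooden one at (370,150), with handle, steel collar and bent tip, and turquoise ones at (170,255) and (397,248). The straight tools at (430,165) and (455,160) are chisels. The wooden one fits, because turquoise marks the look-alikes. I'll confirm it in a crop.

```bash
python3 - <<'E'
from h import *
np.set_printoptions(precision=4,suppress=True)
a,d=read_camera('top')
save('crop.png',np.hstack([cv2.resize(a[100:200,345:405],(360,600),interpolation=cv2.INTER_CUBIC),cv2.resize(a[60:140,190:250],(440,600)[:2],interpolation=cv2.INTER_CUBIC)]))
v,u=np.mgrid[0:384,0:512]; W=world('top',u.astype(float),v.astype(float),d); 
np.save('W.npy',W)
# hook masks
for r in outline_of('top','hook'):
    m=r['mask']; p=W[m]; print(r['p'],m.sum(),p[:,:2].mean(0),p[:,2].max())
    if 345<u[m].mean()<405 and v[m].mean()<200:
        rect=cv2.minAreaRect(p[:,:2].astype(np.float32)); print('hook',rect)
        k=p[p[:,0]<0.53]; print('handle',cv2.fitLine(k[:,:2].astype(np.float32),cv2.DIST_L2,0,.001,.001).ravel(),k[:,:2].min(0))
# chest top
m=(W[...,2]>.12)&(W[...,2]<.14)&(u>180)&(u<310)&(v<100); p=W[m]; print('chest top',cv2.minAreaRect(p[:,:2].astype(np.float32)),p[:,2].mean())
m=(W[...,2]>.04)&(W[...,2]<.052)&(u>215)&(u<265)&(v>85)&(v<135); p=W[m]; print('tongue',cv2.minAreaRect(p[:,:2].astype(np.float32)),p.min(0),p.max(0))
h=(W[...,2]<.03)&(u>228)&(u<252)&(v>102)&(v<124); print('hole',h.sum(),u[h].mean(),v[h].mean())
if h.sum():
    uu,vv=u[h].mean(),v[h].mean(); print(W[h].mean(0))
m=(W[...,2]>.085)&(W[...,2]<.11)&(u>90)&(u<150)&(v>150)&(v<210); p=W[m]; print('pot rim',cv2.minEnclosingCircle(p[:,:2].astype(np.float32)))
E
```

```text
0.85 568 [0.2607 0.2083] 0.9189249854505485
0.77 586 [ 0.2837 -0.3578] 0.029445564714663138
0.6 627 [ 0.5261 -0.3091] 0.9189249854505485
hook ((0.4505450427532196, -0.19734236598014832), (0.1505773365497589, 0.44972482323646545), 39.59327697753906)
handle [ 0.8847 -0.4661  0.4855 -0.3024] [ 0.3652 -0.3276]
chest top ((0.7822422385215759, 0.025639541447162628), (0.22860318422317505, 0.20978349447250366), 86.78926086425781) 0.1282772874404205
tongue ((0.6501260995864868, 0.03415968269109726), (0.12294771522283554, 0.09741061925888062), 88.60606384277344) [ 0.6012 -0.0278  0.0401] [0.6997 0.095  0.0519]
hole 152 239.57236842105263 114.39473684210526
[ 0.6398  0.0349 -0.0017]
pot rim ((0.4460735619068146, 0.3165622353553772), 0.04216718673706055)
```

View pics/crop.png

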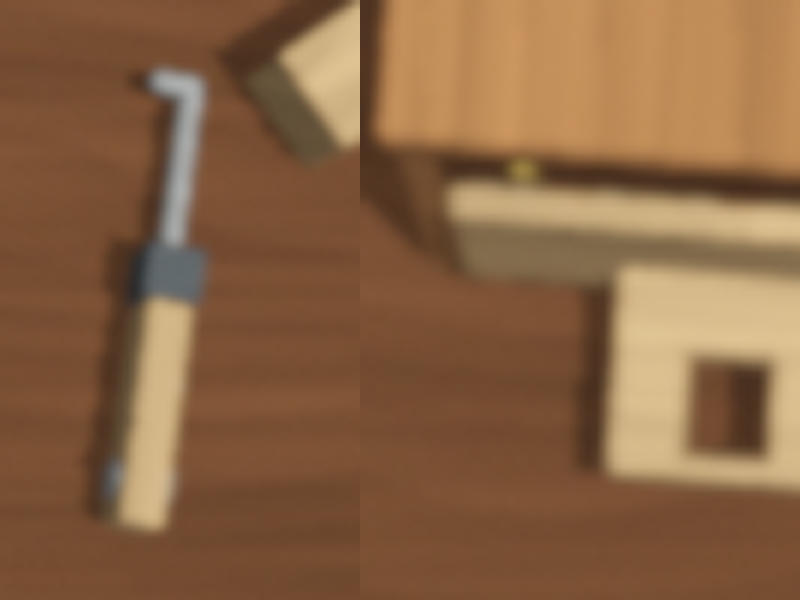

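The crop confirms the wooden hook: handle, grey collar, and a thin shank with its tip bent to the left (world +y). The finger hole shows in the tongue. Moving over the hook.

Emit:
send_rows(
  increments=[
    {"translation": [-0.026,-0.036,0]},
    {"translation": [-0.052,-0.072,0]},
    {"translation": [-0.078,-0.108,0]},
    {"translation": [-0.104,-0.144,0]},
    {"translation": [-0.13,-0.18,0]},
  ],
  gripper=0.4,
)

```text
invalid input at $.increments[0]: expected keys translation, yaw
```

Emit:
send_rows(
  increments=[
    {"translation": [-0.026,-0.036,0]},
    {"translation": [-0.052,-0.072,0]},
    {"translation": [-0.078,-0.108,0]},
    {"translation": [-0.104,-0.144,0]},
    {"translation": [-0.13,-0.18,0]},
  ],
)

```text
invalid input at $.increments[0]: expected keys translation, yaw
```

Emit:
send_rows(
  increments=[
    {"translation": [-0.026,-0.036,0]},
    {"translation": [-0.052,-0.072,0]},
    {"translation": [-0.078,-0.108,0]},
    {"translation": [-0.104,-0.144,0]},
    {"translation": [-0.13,-0.18,0]},
  ],
)

```text
invalid input at $.increments[0]: expected keys translation, yaw
```

Emit:
send_rows(
  increments=[
    {"translation": [-0.026,-0.036,0]},
    {"translation": [-0.052,-0.072,0],"yaw": -2},
    {"translation": [-0.078,-0.108,0],"yaw": -4},
    {"translation": [-0.104,-0.144,0],"yaw": -5.6},
    {"translation": [-0.13,-0.18,0],"yaw": -5.6},
  ],
)

```text
invalid input at $.increments[0]: expected keys translation, yaw
```

Emit:
send_rows(
  increments=[
    {"translation": [-0.026,-0.036,0],"yaw": 0},
    {"translation": [-0.052,-0.072,0],"yaw": 0},
    {"translation": [-0.078,-0.108,0],"yaw": 0},
    {"translation": [-0.104,-0.144,0],"yaw": 0},
    {"translation": [-0.13,-0.18,0],"yaw": 0},
  ],
  gripper=0.4,
)

```text
time_s: 1.4
position: [0.217, 0.3253, 0.2314]
eef_rot: [0.387, 3.117, 0.001]
force: [0.7, -1.1, 0.0]
opening: 0.603
grip_force: 0.0
```

Emit:
send_rows(
  increments=[
    {"translation": [-0.026,-0.036,0],"yaw": 0},
    {"translation": [-0.052,-0.072,0],"yaw": 0},
    {"translation": [-0.078,-0.108,0],"yaw": 0},
    {"translation": [-0.104,-0.144,0],"yaw": 0},
    {"translation": [-0.13,-0.18,0],"yaw": 0},
  ],
)

```text
time_s: 1.9
position: [0.2989, 0.1188, 0.2317]
eef_rot: [0.387, 3.116, 0.0]
force: [2.6, 0.0, 0.3]
opening: 0.602
grip_force: 0.0
```

Emit:
send_rows(
  increments=[
    {"translation": [-0.026,-0.036,0],"yaw": 0},
    {"translation": [-0.052,-0.072,0],"yaw": 0},
    {"translation": [-0.078,-0.108,0],"yaw": 0},
    {"translation": [-0.104,-0.144,0],"yaw": 0},
    {"translation": [-0.13,-0.18,0],"yaw": 0},
  ],
)

```text
time_s: 2.4
position: [0.3808, -0.088, 0.2316]
eef_rot: [0.389, 3.116, -0.0]
force: [0.8, -0.2, 0.8]
opening: 0.598
grip_force: 0.0
```

Emit:
send_rows(
  increments=[
    {"translation": [-0.026,-0.036,0],"yaw": 0},
    {"translation": [-0.052,-0.072,0],"yaw": -2},
    {"translation": [-0.078,-0.108,0],"yaw": -4},
    {"translation": [-0.104,-0.144,0],"yaw": -5.6},
    {"translation": [-0.13,-0.18,0],"yaw": -5.6},
  ],
)

```text
time_s: 2.9
position: [0.4628, -0.2942, 0.2313]
eef_rot: [0.235, 3.133, -0.0]
force: [0.2, 0.4, 0.3]
opening: 0.601
grip_force: 0.0
```

```bash
python3 - <<'E'
from h import *
np.set_printoptions(precision=4,suppress=True)
pose=tool(); a,d=read_camera('wrist'); save('w1.png',a); print(pose)
for l in ['hook_stud','hook_tip','hook']:
  for r in landmark_of('wrist',l): print(l,round(r['p'],2),np.array(r['location']))
v,u=np.mgrid[0:384,0:512]; W=world('wrist',u.astype(float),v.astype(float),d,pose)
m=(W[...,2]>.018)&(W[...,2]<.035)&(d>0)&(np.hypot(W[...,0]-.5,W[...,1]+.305)<.15); p=W[m]
for lo,hi in [(.44,.53),(.535,.565),(.57,.6)]:
  k=p[(p[:,0]>lo)&(p[:,0]<hi)]
  if len(k)>5: print(lo,len(k),cv2.minAreaRect(k[:,:2].astype(np.float32)),k.mean(0))
W2=np.load('W.npy')
# chest fit (top view)
c=calibration('top')
def onplane(u,v,z):
    o=world('top',np.array(0.),np.array(0.),np.array(0.)); q=world('top',np.array(float(u)),np.array(float(v)),np.array(1.)); return o+(q-o)*(z-o[2])/(q[2]-o[2])
print('hole px centre on z=.046',onplane(239.57,114.39,.046), 'floor centroid')
t=(W2[...,2]>.04)&(W2[...,2]<.052)&(W2[...,0]<.655)&(W2[...,0]>.59)&(abs(W2[...,1]-.034)<.06); p=W2[t]; print('tongue',cv2.minAreaRect(p[:,:2].astype(np.float32)),p[:,2].mean())
t=(abs(W2[...,2]-.128)<.006)&(W2[...,0]>.6)&(abs(W2[...,1])<.2);q=W2[t]
# front edge line per y-bin
ys=np.linspace(-.05,.11,17); f=[(y,q[abs(q[:,1]-y)<.006][:,0].min()) for y in ys]; print('front slope',np.polyfit(*np.array(f).T,1))
E
```

```text
(array([ 0.4628, -0.2942,  0.2313]), array([[-0.9888,  0.1491,  0.0002],
       [ 0.1491,  0.9888, -0.0001],
       [-0.0002, -0.    , -1.    ]]))
hook_stud 0.6 [ 0.4649 -0.3029  0.0151]
hook_tip 0.74 [ 0.6455 -0.3336  0.0135]
hook_tip 0.63 [ 0.3076 -0.4742  0.0147]
hook 0.97 [ 0.4671 -0.3057 -0.003 ]
0.44 1208 ((0.4887663722038269, -0.30540865659713745), (0.02347354218363762, 0.0860690250992775), 81.61953735351562) [ 0.4855 -0.3049  0.0247]
0.535 435 ((0.5499627590179443, -0.31616896390914917), (0.02774958498775959, 0.02982652187347412), 89.41655731201172) [ 0.5506 -0.3153  0.0248]
0.57 8 ((0.5702835321426392, -0.3101421892642975), (0.008914568461477757, 0.0005239007878117263), 83.48634338378906) [ 0.5704 -0.3102  0.0241]
hole px centre on z=.046 [0.6255 0.0343 0.046 ] floor centroid
tongue ((0.6280556321144104, 0.03450208902359009), (0.07909807562828064, 0.053713541477918625), 89.97109985351562) 0.04441783076989071
front slope [0.0575 0.6759]
```

View pics/w1.png

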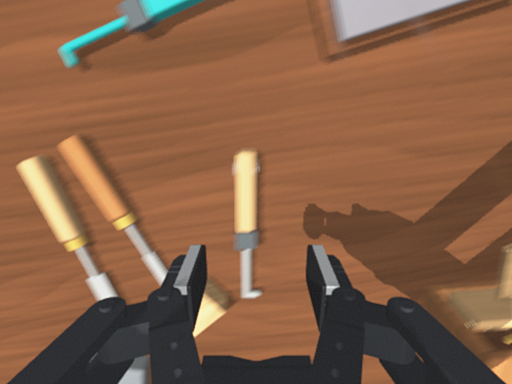

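The wrist picture shows the wooden hook at (246,160)–(250,295), running between the fingers, with its bend to the right (+y). Descending.

Emit:
send_rows(
  increments=[
    {"translation": [-0.004,-0.008,0.045],"yaw": 0},
    {"translation": [-0.004,-0.008,0.09],"yaw": 0},
    {"translation": [-0.004,-0.008,0.135],"yaw": 0},
    {"translation": [-0.004,-0.008,0.175],"yaw": 0},
    {"translation": [-0.004,-0.008,0.2],"yaw": 0},
  ],
)

```text
time_s: 3.6
position: [0.4635, -0.2977, 0.029]
eef_rot: [-0.233, -3.13, -0.005]
force: [-0.9, 0.2, -0.7]
opening: 0.599
grip_force: 0.0
```

Emit:
send_rows(
  increments=[
    {"translation": [0,0,0.015],"yaw": 0},
    {"translation": [0,0,0.024],"yaw": 0},
    {"translation": [0,0,0.028],"yaw": 0},
    {"translation": [0,0,0.028],"yaw": 0},
  ],
)

```text
time_s: 4.0
position: [0.4653, -0.3004, 0.0038]
eef_rot: [0.235, 3.132, -0.0]
force: [0.2, -0.4, -0.0]
opening: 0.6
grip_force: 0.0
```

Emit:
send_rows(
  increments=[
    {"translation": [0,0,0],"yaw": 0},
    {"translation": [0,0,0],"yaw": 0},
    {"translation": [0,0,0],"yaw": 0},
    {"translation": [0,0,0],"yaw": 0},
    {"translation": [0,0,0],"yaw": 0},
  ],
  gripper=1,
  grip_force=60,
)

```text
time_s: 4.5
position: [0.4659, -0.3015, 0.0047]
eef_rot: [0.236, 3.131, -0.002]
force: [-0.3, 0.9, 7.6]
opening: 0.262
grip_force: 59.6
```

Emit:
send_rows(
  increments=[
    {"translation": [0,0,-0.02],"yaw": 0},
    {"translation": [0,0,-0.06],"yaw": 0},
    {"translation": [0,0,-0.1],"yaw": 0},
    {"translation": [0,0,-0.14],"yaw": 0},
    {"translation": [0,0,-0.18],"yaw": 0},
  ],
)

```text
time_s: 5.0
position: [0.4647, -0.3005, 0.185]
eef_rot: [-0.236, -3.132, -0.0]
force: [0.2, 0.0, -2.1]
opening: 0.263
grip_force: 59.2
```

Emit:
send_rows(
  increments=[
    {"translation": [0,0,-0.04],"yaw": 0},
    {"translation": [0,0,-0.08],"yaw": 0},
    {"translation": [0,0,-0.11],"yaw": 0},
    {"translation": [0,0,-0.12],"yaw": 0},
    {"translation": [0,0,-0.12],"yaw": 0},
  ],
)

```text
time_s: 5.5
position: [0.4654, -0.3011, 0.3044]
eef_rot: [0.235, 3.131, -0.003]
force: [0.2, -1.1, -2.2]
opening: 0.265
grip_force: 59.2
```

```bash
python3 - <<'E'
from h import *
print(read_state()); a,d=read_camera('wrist'); b,_=read_camera('scene')
save('w2.png',np.vstack([cv2.resize(a,(400,300)),cv2.resize(b[60:320,20:367],(400,300))]))
E
```

```text
{'time_s': 5.5, 'qpos': array([-7.75473157e-01,  2.27134294e-01,  1.39930187e+00, -9.50099284e-05,
        1.51258139e+00, -2.19621344e+00]), 'qd': array([-0.00082999,  0.03302124,  0.06446741, -0.00159594, -0.02509994,
        0.00121348]), 'effort': array([ 4.91492555e-02, -4.66932607e+01, -3.26250243e+01,  8.63824692e-02,
        1.47446380e-01, -7.03017831e-04]), 'position': array([ 0.46539668, -0.30113355,  0.30438387]), 'eef_rot': array([ 2.35334856e-01,  3.13085163e+00, -2.71948206e-03]), 'force': array([ 0.207054  , -1.07193788, -2.20903386]), 'ft_torque': array([0.02591457, 0.12698013, 0.02715751]), 'grip_force': 59.169021248817444, 'opening': 0.2649088900189988}
```

View pics/w2.png

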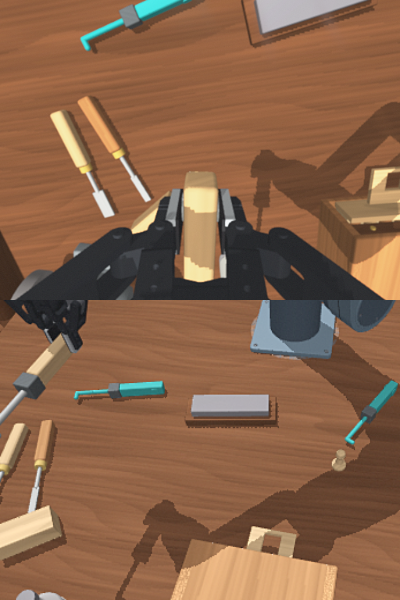

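The hook is held at the studs, roughly level, over a clear patch of bench. Easing the grip bit by bit.

Emit:
send_rows(
  increments=[
    {"translation": [0,0,0],"yaw": 0},
    {"translation": [0,0,0],"yaw": 0},
  ],
  grip_force=25,
)

```text
time_s: 5.8
position: [0.4646, -0.3004, 0.3013]
eef_rot: [-0.235, -3.13, -0.004]
force: [0.0, -0.4, -1.9]
opening: 0.266
grip_force: 59.2
```

Emit:
send_rows(
  increments=[
    {"translation": [0,0,0],"yaw": 0},
    {"translation": [0,0,0],"yaw": 0},
  ],
  grip_force=18,
)

```text
time_s: 6.0
position: [0.4651, -0.3007, 0.3027]
eef_rot: [-0.235, -3.132, -0.001]
force: [0.1, 0.1, -2.5]
opening: 0.263
grip_force: 59.2
```

```bash
python3 -c "
from h import *
s=read_state();print(s['ft_torque'],s['force'],s['grip_force'],s['opening'])"
```

```text
[ 0.04600218  0.16263734 -0.02891684] [ 0.05207032  0.07342963 -2.49176839] 59.16853129863739 0.2630266028756824
```

Emit:
send_rows(
  increments=[
    {"translation": [0,0,0],"yaw": 0},
    {"translation": [0,0,0],"yaw": 0},
  ],
  gripper=1,
  grip_force=28,
)

```text
time_s: 6.2
position: [0.4652, -0.3008, 0.3033]
eef_rot: [-0.235, -3.133, -0.0]
force: [-0.3, -0.1, -2.4]
opening: 0.261
grip_force: 59.2
```

Emit:
send_rows(
  increments=[
    {"translation": [0,0,0],"yaw": 0},
    {"translation": [0,0,0],"yaw": 0},
  ],
  gripper=0.85,
  grip_force=28,
)

```text
time_s: 6.4
position: [0.4652, -0.3008, 0.3034]
eef_rot: [0.235, 3.133, -0.0]
force: [0.0, 0.6, -1.2]
opening: 0.262
grip_force: 59.2
```

Emit:
send_rows(
  increments=[
    {"translation": [0,0,0],"yaw": 0},
    {"translation": [0,0,0],"yaw": 0},
  ],
  gripper=0.78,
)

```text
time_s: 6.6
position: [0.4652, -0.3008, 0.3034]
eef_rot: [0.235, 3.133, -0.0]
force: [0.3, 0.1, -2.1]
opening: 0.264
grip_force: 59.2
```

Emit:
send_rows(
  increments=[
    {"translation": [0,0,0],"yaw": 0},
  ],
  gripper=0.76,
)

```text
time_s: 6.7
position: [0.4652, -0.3008, 0.3033]
eef_rot: [0.235, 3.133, -0.0]
force: [1.0, -0.2, -2.1]
opening: 0.264
grip_force: 59.2
```

Emit:
send_rows(
  increments=[
    {"translation": [0,0,0],"yaw": 0},
  ],
  gripper=0.75,
)

```text
time_s: 6.8
position: [0.4652, -0.3008, 0.3033]
eef_rot: [0.235, 3.133, -0.0]
force: [-0.3, 0.3, -2.0]
opening: 0.266
grip_force: 59.2
```

Emit:
send_rows(
  increments=[
    {"translation": [0,0,0],"yaw": 0},
  ],
  gripper=0.745,
)

```text
time_s: 6.9
position: [0.4652, -0.3008, 0.3033]
eef_rot: [0.235, 3.133, 0.0]
force: [-0.9, 0.2, -1.7]
opening: 0.261
grip_force: 59.2
```

Emit:
send_rows(
  increments=[
    {"translation": [0,0,0],"yaw": 0},
  ],
  gripper=0.741,
)

```text
time_s: 7.0
position: [0.4652, -0.3008, 0.3033]
eef_rot: [-0.235, -3.133, -0.0]
force: [0.5, 0.2, -1.9]
opening: 0.268
grip_force: 59.2
```

Emit:
send_rows(
  increments=[
    {"translation": [0,0,0],"yaw": 0},
  ],
  gripper=0.739,
)

```text
time_s: 7.1
position: [0.4652, -0.3009, 0.3033]
eef_rot: [0.236, 3.133, 0.0]
force: [0.0, -0.6, -2.0]
opening: 0.266
grip_force: 55.6
```

Emit:
send_rows(
  increments=[
    {"translation": [0,0,0],"yaw": 0},
  ],
  gripper=0.737,
)

```text
time_s: 7.2
position: [0.4652, -0.3009, 0.3033]
eef_rot: [0.235, 3.133, -0.0]
force: [-0.2, -0.4, -3.1]
opening: 0.268
grip_force: 50.1
```

Emit:
send_rows(
  increments=[
    {"translation": [0,0,0],"yaw": 0},
  ],
  gripper=0.736,
)

```text
time_s: 7.3
position: [0.4652, -0.3008, 0.3033]
eef_rot: [0.235, 3.133, -0.0]
force: [1.0, 0.0, -1.3]
opening: 0.265
grip_force: 47.3
```

Emit:
send_rows(
  increments=[
    {"translation": [0,0,0],"yaw": 0},
    {"translation": [0,0,0],"yaw": 0},
  ],
  gripper=0.73,
)

```text
time_s: 7.5
position: [0.4652, -0.3008, 0.3033]
eef_rot: [-0.235, -3.133, 0.0]
force: [0.1, -0.1, -2.3]
opening: 0.272
grip_force: 31.0
```

Emit:
send_rows(
  increments=[
    {"translation": [0,0,0],"yaw": 0},
    {"translation": [0,0,0],"yaw": 0},
  ],
  gripper=0.7275,
)

```text
time_s: 7.7
position: [0.4652, -0.3008, 0.3033]
eef_rot: [0.235, 3.133, -0.0]
force: [0.1, 0.2, -2.1]
opening: 0.271
grip_force: 24.4
```

Emit:
send_rows(
  increments=[
    {"translation": [0,0,0],"yaw": 0},
    {"translation": [0,0,0],"yaw": 0},
  ],
  gripper=0.7255,
)

```text
time_s: 7.9
position: [0.4652, -0.3008, 0.3033]
eef_rot: [-0.236, -3.133, 0.0]
force: [-0.1, 0.1, -2.1]
opening: 0.279
grip_force: 18.2
```

Emit:
send_rows(
  increments=[
    {"translation": [0,0,0],"yaw": 0},
    {"translation": [0,0,0],"yaw": 0},
    {"translation": [0,0,0],"yaw": 0},
  ],
  gripper=0.724,
)

```text
time_s: 8.2
position: [0.4652, -0.3008, 0.3033]
eef_rot: [0.235, 3.133, -0.0]
force: [0.7, -0.7, -2.4]
opening: 0.274
grip_force: 13.9
```

Emit:
send_rows(
  increments=[
    {"translation": [0,0,0],"yaw": 0},
    {"translation": [0,0,0],"yaw": 0},
    {"translation": [0,0,0],"yaw": 0},
  ],
  gripper=0.723,
)

```text
time_s: 8.5
position: [0.4651, -0.3008, 0.3032]
eef_rot: [-0.236, -3.132, -0.0]
force: [-0.6, 0.6, -2.7]
opening: 0.274
grip_force: 10.4
```

```bash
cat > st.py <<'E'
from h import *
s=read_state();print(s['time_s'],s['ft_torque'],s['force'],s['grip_force'],s['opening'])
E
python3 st.py
```

```text
8.5 [-0.04305747  0.16092423  0.0029521 ] [-0.58761425  0.58248322 -2.65109555] 10.416122674942017 0.2742679089636243
```

Emit:
send_rows(
  increments=[
    {"translation": [0,0,0],"yaw": 0},
    {"translation": [0,0,0],"yaw": 0},
    {"translation": [0,0,0],"yaw": 0},
  ],
  gripper=0.7222,
)

```text
time_s: 8.8
position: [0.4652, -0.3009, 0.3034]
eef_rot: [0.236, 3.132, -0.0]
force: [-0.1, 0.2, -2.2]
opening: 0.28
grip_force: 8.3
```

Emit:
send_rows(
  increments=[
    {"translation": [0,0,0],"yaw": 0},
    {"translation": [0,0,0],"yaw": 0},
    {"translation": [0,0,0],"yaw": 0},
  ],
  gripper=0.7216,
)

```text
time_s: 9.1
position: [0.4652, -0.3008, 0.3033]
eef_rot: [0.235, 3.133, 0.0]
force: [-0.0, 0.3, -2.1]
opening: 0.281
grip_force: 6.7
```

```bash
python3 st.py
```

```text
9.1 [ 0.00666476 -0.01163119  0.06950101] [-0.03744319  0.27186983 -2.06473935] 6.7417459934949875 0.2813920263865422
```

Emit:
send_rows(
  increments=[
    {"translation": [0,0,0],"yaw": 0},
    {"translation": [0,0,0],"yaw": 0},
    {"translation": [0,0,0],"yaw": 0},
    {"translation": [0,0,0],"yaw": 0},
    {"translation": [0,0,0],"yaw": 0},
  ],
  gripper=0.7211,
)

```text
time_s: 9.6
position: [0.4652, -0.3009, 0.3033]
eef_rot: [0.235, 3.133, -0.0]
force: [-0.4, -0.5, -2.0]
opening: 0.277
grip_force: 5.4
```

```bash
python3 st.py; python3 - <<'E'
from h import *
np.set_printoptions(precision=4,suppress=True)
P,M=tool(); b,d=read_camera('scene'); save('s3.png',cv2.resize(b[40:300,0:300],(600,520)))
for l in ['hook_stud','hook_tip']:
  for r in landmark_of('scene',l): print(l,round(r['p'],2),np.array(r['location']))
print(P)
E
```

```text
9.6 [-0.00276747  0.04581352 -0.05934847] [-0.36661657 -0.50736781 -1.97695187] 5.41996456682682 0.2766889739399316
hook_stud 0.89 [0.2034 0.2415 0.0138]
hook_stud 0.79 [ 0.2683 -0.2937  0.0122]
hook_stud 0.62 [ 0.4609 -0.3037  0.3111]
hook_tip 0.95 [ 0.4902 -0.3046  0.1302]
hook_tip 0.62 [0.3588 0.1577 0.0169]
[ 0.4652 -0.3009  0.3033]
```

View pics/s3.png

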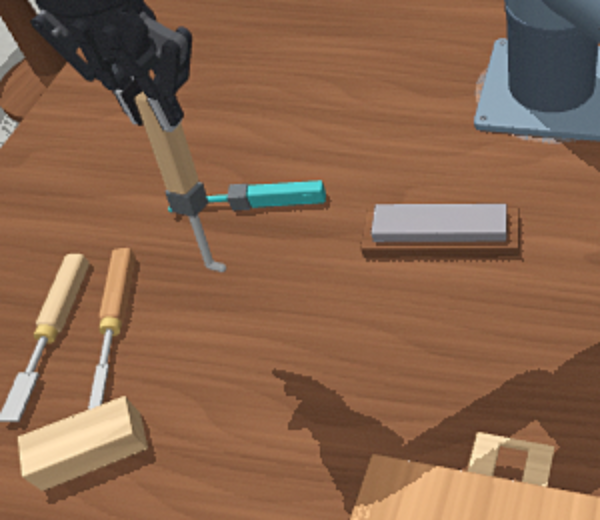

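The hook hangs tip-down, bend at (215,265) in the crop, leaning about 8°. I'll ease slightly more, then grip firmly.

Emit:
send_rows(
  increments=[
    {"translation": [0,0,0],"yaw": 0},
    {"translation": [0,0,0],"yaw": 0},
    {"translation": [0,0,0],"yaw": 0},
    {"translation": [0,0,0],"yaw": 0},
    {"translation": [0,0,0],"yaw": 0},
  ],
  gripper=0.7207,
)

```text
time_s: 10.25
position: [0.4651, -0.3008, 0.3033]
eef_rot: [-0.235, -3.133, 0.0]
force: [-0.3, 0.6, -2.2]
opening: 0.279
grip_force: 4.4
```

Emit:
send_rows(
  increments=[
    {"translation": [0,0,0],"yaw": 0},
    {"translation": [0,0,0],"yaw": 0},
    {"translation": [0,0,0],"yaw": 0},
    {"translation": [0,0,0],"yaw": 0},
    {"translation": [0,0,0],"yaw": 0},
  ],
  gripper=1,
  grip_force=80,
)

```text
time_s: 10.75
position: [0.4652, -0.3009, 0.3033]
eef_rot: [0.236, 3.133, -0.0]
force: [-0.6, -0.6, -1.6]
opening: 0.254
grip_force: 79.2
```

```bash
python3 st.py; python3 - <<'E'
from h import *
np.set_printoptions(precision=4,suppress=True)
P,M=tool(); 
for cam in ['scene','top']:
 b,d=read_camera(cam)
 for l in ['hook_stud','hook_tip']:
  for r in landmark_of(cam,l):
   if r['location'][2]>.05: print(cam,l,round(r['p'],2),np.array(r['location']),'rel tool',M.T@(np.array(r['location'])-P))
E
```

```text
10.75 [0.03586592 0.00424569 0.02506106] [-0.56849908 -0.55999631 -1.64607613] 79.2299473285675 0.2538082054512835
scene hook_stud 0.82 [ 0.4579 -0.3036  0.3111] rel tool [ 0.0068 -0.0038 -0.0078]
scene hook_tip 0.9 [ 0.4911 -0.3043  0.1338] rel tool [-0.0262  0.0005  0.1695]
top hook_stud 0.61 [ 0.4575 -0.2974  0.3093] rel tool [ 0.0081  0.0023 -0.006 ]
top hook_tip 0.82 [ 0.4916 -0.3091  0.1316] rel tool [-0.0274 -0.0042  0.1717]
```

Emit:
send_rows(
  increments=[
    {"translation": [-0.004,0.015,0],"yaw": 3},
    {"translation": [-0.011,0.042,0],"yaw": 9},
    {"translation": [-0.019,0.071,0],"yaw": 16},
    {"translation": [-0.027,0.1,0],"yaw": 23},
    {"translation": [-0.034,0.127,0],"yaw": 30},
  ],
)

```text
time_s: 11.55
position: [0.5182, -0.1792, 0.3034]
eef_rot: [1.046, 2.962, 0.0]
force: [0.5, 0.0, -1.1]
opening: 0.257
grip_force: 79.4
```

```bash
cat > go.py <<'E'
import sys
from h import *
# usage: go.py x y z az(deg of tool y)
np.set_printoptions(precision=4,suppress=True)
P,M=tool(); t=np.array([float(x) for x in sys.argv[1:4]])
az=np.degrees(np.arctan2(M[1,1],M[0,1])); print('P',P,'az',az,'shift',M.T@(t-P),'yaw',-(float(sys.argv[4])-az))
E
python3 go.py .6225 .060 .303 -3.3
```

```text
P [ 0.5182 -0.1792  0.3034] az 51.10955801337681 shift [0.069  0.2516 0.0004] yaw 54.40955801337681
```

Emit:
send_rows(
  increments=[
    {"translation": [0.007,0.025,0],"yaw": 6},
    {"translation": [0.014,0.05,0],"yaw": 12},
    {"translation": [0.021,0.075,0],"yaw": 18},
    {"translation": [0.028,0.1,0],"yaw": 24},
    {"translation": [0.035,0.126,0],"yaw": 30},
  ],
)

```text
time_s: 12.05
position: [0.5693, -0.0591, 0.3034]
eef_rot: [1.776, 2.591, -0.0]
force: [0.3, 0.3, -3.5]
opening: 0.255
grip_force: 79.4
```

```bash
python3 go.py .6225 .060 .29 -3.3
```

```text
P [ 0.5693 -0.0591  0.3034] az 21.150018566638977 shift [0.0919 0.0926 0.0134] yaw 24.450018566638978
```

Emit:
send_rows(
  increments=[
    {"translation": [0.025,0.025,0],"yaw": 7},
    {"translation": [0.05,0.05,0],"yaw": 14},
    {"translation": [0.075,0.075,0],"yaw": 20},
    {"translation": [0.092,0.092,0.005],"yaw": 24},
    {"translation": [0.092,0.092,0.01],"yaw": 24.4},
  ],
)

```text
time_s: 12.55
position: [0.6219, 0.0625, 0.2929]
eef_rot: [-2.276, -2.165, -0.002]
force: [-0.5, -0.6, -1.5]
opening: 0.252
grip_force: 79.4
```

Emit:
send_rows(
  increments=[
    {"translation": [0,0,0],"yaw": 0},
    {"translation": [0,0,0],"yaw": 0},
  ],
)

```text
time_s: 12.75
position: [0.6208, 0.0584, 0.2931]
eef_rot: [-2.278, -2.163, 0.001]
force: [-0.8, 0.1, -1.3]
opening: 0.254
grip_force: 79.4
```

```bash
python3 - <<'E'
from h import *
np.set_printoptions(precision=4,suppress=True)
P,M=tool(); print(P,np.degrees(np.arctan2(M[1,1],M[0,1])))
ims=[]
for cam in ['scene','top']:
 b,d=read_camera(cam); ims.append(b)
 for l in ['hook_stud','hook_tip','tray_hole']:
  for r in landmark_of(cam,l):
   q=np.array(r['location'])
   if np.hypot(*(q-P)[:2])<.12: print(cam,l,round(r['p'],2),q,'rel tool',M.T@(q-P),pix(cam,q))
save('s4.png',np.hstack([cv2.resize(ims[0][150:350,180:360],(400,444)),cv2.resize(ims[1][40:160,185:293],(400,444))]))
E
```

```text
[0.6208 0.0584 0.2931] -2.985314830007425
scene hook_stud 0.91 [0.6242 0.0594 0.3006] rel tool [ 0.0012  0.0034 -0.0075] [270, 198]
scene hook_tip 0.67 [0.6229 0.0318 0.1216] rel tool [-0.0263  0.0036  0.1715] [254, 250]
scene tray_hole 0.69 [0.6259 0.0332 0.043 ] rel tool [-0.0247  0.0066  0.2501] [255, 270]
scene tray_hole 0.59 [0.6189 0.0303 0.1238] rel tool [-0.028  -0.0003  0.1693] [253, 248]
top hook_stud 0.5 [0.6221 0.0636 0.2998] rel tool [ 0.0053  0.001  -0.0067] [222, 75]
top tray_hole 0.36 [0.6222 0.0633 0.2996] rel tool [ 0.005   0.0012 -0.0065] [222, 75]
```

View pics/s4.png

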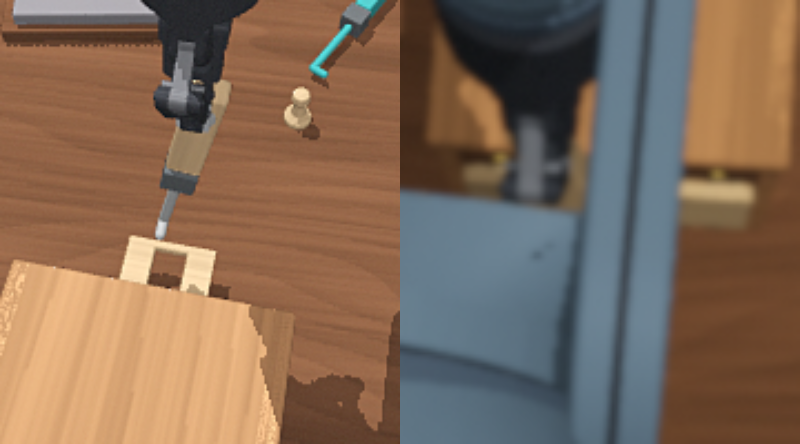

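The hook is above the tongue, tip around (160,235) in the left crop, bend towards the chest, and laterally lined up with the hole. Lowering in two stages.

Emit:
send_rows(
  increments=[
    {"translation": [0,-0.002,0.015],"yaw": 0},
    {"translation": [0,-0.002,0.03],"yaw": 0},
    {"translation": [0,-0.002,0.045],"yaw": 0},
    {"translation": [0,-0.002,0.055],"yaw": 0},
    {"translation": [0,-0.002,0.06],"yaw": 0},
  ],
)

```text
time_s: 13.65
position: [0.6187, 0.0592, 0.2323]
eef_rot: [-2.278, -2.162, 0.002]
force: [0.4, 0.6, -1.7]
opening: 0.253
grip_force: 79.4
```

```bash
python3 - <<'E'
from h import *
np.set_printoptions(precision=4,suppress=True)
P,M=tool(); print(P)
b,d=read_camera('scene')
for l in ['hook_tip','tray_hole']:
  for r in landmark_of('scene',l):
   q=np.array(r['location'])
   if np.hypot(*(q-P)[:2])<.12: print(l,round(r['p'],2),q,'rel tool',M.T@(q-P))
save('s5.png',cv2.resize(b[220:310,215:305],(600,600),interpolation=cv2.INTER_CUBIC))
E
```

```text
[0.6187 0.0592 0.2323]
hook_tip 0.85 [0.6176 0.0329 0.06  ] rel tool [-0.0264  0.0006  0.1723]
tray_hole 0.6 [0.6305 0.0334 0.0409] rel tool [-0.0252  0.0135  0.1913]
```

View pics/s5.png

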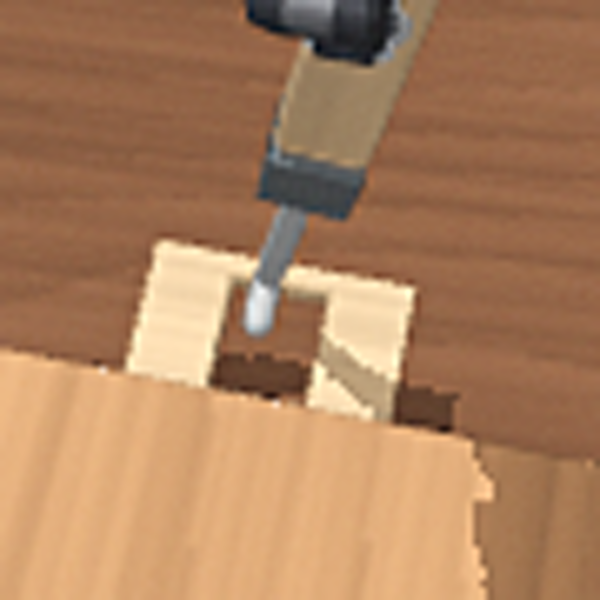

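The tip (258,310) is inside the hole outline (215–325). Lowering it through.

Emit:
send_rows(
  increments=[
    {"translation": [0.001,0.002,0.01],"yaw": 0},
    {"translation": [0.001,0.002,0.02],"yaw": 0},
    {"translation": [0.001,0.002,0.03],"yaw": 0},
    {"translation": [0.001,0.002,0.038],"yaw": 0},
    {"translation": [0.001,0.002,0.038],"yaw": 0},
  ],
)

```text
time_s: 14.3
position: [0.6201, 0.0603, 0.1933]
eef_rot: [-2.277, -2.161, 0.004]
force: [0.2, 0.7, -2.2]
opening: 0.253
grip_force: 79.3
```

```bash
python3 go.py .494 .067 .193 -3.2; python3 st.py
```

```text
P [0.6201 0.0603 0.1933] az -2.9978172404299737 shift [ 0.0001 -0.1263  0.0007] yaw 0.20218275957002652
14.3 [0.03405942 0.02315432 0.02048501] [ 0.21389001  0.7368031  -2.1969712 ] 79.33709979057312 0.2531137271124824
```

Emit:
send_rows(
  increments=[
    {"translation": [0,-0.008,0],"yaw": 0},
    {"translation": [0,-0.018,0],"yaw": 0},
    {"translation": [0,-0.028,0],"yaw": 0},
    {"translation": [0,-0.038,0],"yaw": 0},
    {"translation": [0,-0.048,0],"yaw": 0},
  ],
)

```text
time_s: 14.8
position: [0.5723, 0.0628, 0.1958]
eef_rot: [2.278, 2.162, 0.001]
force: [0.7, 0.9, -2.7]
opening: 0.252
grip_force: 79.4
```

Emit:
send_rows(
  increments=[
    {"translation": [0,-0.012,0],"yaw": 0},
    {"translation": [0,-0.024,0],"yaw": 0},
    {"translation": [0,-0.036,0],"yaw": 0},
    {"translation": [0,-0.048,0],"yaw": 0},
    {"translation": [0,-0.058,0],"yaw": 0},
  ],
)

```text
time_s: 15.3
position: [0.5141, 0.0658, 0.1954]
eef_rot: [-2.279, -2.163, 0.0]
force: [0.9, 0.1, -1.0]
opening: 0.251
grip_force: 79.5
```

Emit:
send_rows(
  increments=[
    {"translation": [0,-0.006,0],"yaw": 0},
    {"translation": [0,-0.012,0],"yaw": 0},
    {"translation": [0,-0.018,0],"yaw": 0},
    {"translation": [0,-0.018,0],"yaw": 0},
  ],
)

```text
time_s: 15.7
position: [0.5002, 0.0662, 0.196]
eef_rot: [2.274, 2.159, 0.008]
force: [8.6, -1.0, -6.9]
opening: 0.254
grip_force: 78.9
```

```bash
python3 st.py; python3 - <<'E'
from h import *
np.set_printoptions(precision=4,suppress=True)
P,M=tool(); print(P)
b,d=read_camera('scene')
for l in ['hook_tip','tray_hole','pawn','pot']:
  for r in landmark_of('scene',l): print(l,round(r['p'],2),np.array(r['location']),M.T@(np.array(r['location'])-P))
save('s6.png',cv2.resize(b[120:320,180:400],(660,600)))
E
```

```text
15.7 [-0.17288906 -2.67300898  0.20634883] [ 8.58240285 -0.95061426 -6.92200895] 78.87043118476868 0.2542020717647077
[0.5002 0.0662 0.196 ]
hook_tip 0.92 [0.3604 0.1602 0.0197] [ 0.0867 -0.1459  0.1751]
hook_tip 0.65 [ 0.3038 -0.4743  0.0139] [-0.5499 -0.1694  0.1811]
hook_tip 0.59 [0.5071 0.0387 0.0256] [-0.027   0.007   0.1704]
tray_hole 0.68 [0.5168 0.0433 0.042 ] [-0.0219  0.0166  0.1541]
pawn 0.63 [ 0.419   0.1439 -0.0045] [ 0.0735 -0.0867  0.1998]
pot 0.93 [ 0.4481  0.3133 -0.0016] [ 0.2442 -0.0665  0.1969]
```

View pics/s6.png

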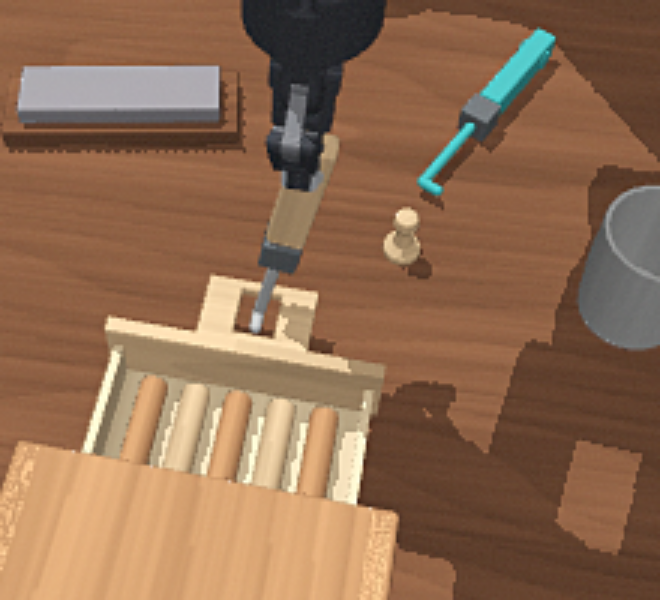

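The tray is out at its stop: the pull force rose to 8.6 N and the drawer interior is visible. The pawn still stands at (402,240) and the hook tip is in the hole at (257,325). Unhooking now: a small slack move back, then up.

Emit:
send_rows(
  increments=[
    {"translation": [0,0.003,0],"yaw": 0},
    {"translation": [0,0.007,0],"yaw": 0},
    {"translation": [0,0.008,0],"yaw": 0},
    {"translation": [0,0.008,-0.01],"yaw": 0},
    {"translation": [0,0.008,-0.02],"yaw": 0},
  ],
)

```text
time_s: 16.45
position: [0.505, 0.0662, 0.2157]
eef_rot: [-2.278, -2.162, 0.001]
force: [2.9, 0.1, -3.4]
opening: 0.253
grip_force: 79.6
```

Emit:
send_rows(
  increments=[
    {"translation": [0,0,-0.015],"yaw": 0},
    {"translation": [0,0,-0.035],"yaw": 0},
    {"translation": [0,0,-0.065],"yaw": 0},
    {"translation": [0,0,-0.095],"yaw": 0},
    {"translation": [0,0,-0.115],"yaw": 0},
  ],
)

```text
time_s: 16.95
position: [0.5044, 0.0664, 0.3333]
eef_rot: [2.278, 2.162, 0.0]
force: [0.0, 0.3, -2.4]
opening: 0.254
grip_force: 79.9
```

```bash
python3 st.py; python3 go.py .4385 .337 .325 -3; python3 - <<'E'
from h import *
np.set_printoptions(precision=4,suppress=True)
P,M=tool(); b,d=read_camera('scene')
for l in ['hook_tip','tray_hole','chest']:
  for r in landmark_of('scene',l): print(l,round(r['p'],2),np.array(r['location']),M.T@(np.array(r['location'])-P))
E
```

```text
16.95 [-0.01012793 -0.03869931  0.04697193] [ 0.01427822  0.33644469 -2.35176868] 79.93155598640442 0.2538866958479934
P [0.5044 0.0664 0.3333] az -2.992410217006289 shift [ 0.2668 -0.0799  0.0082] yaw 0.007589782993711047
hook_tip 0.88 [0.3599 0.1585 0.0194] [ 0.0845 -0.1492  0.3138]
hook_tip 0.81 [ 0.3065 -0.4719  0.016 ] [-0.5478 -0.1696  0.3173]
hook_tip 0.76 [0.5054 0.038  0.1622] [-0.0283  0.0025  0.1711]
tray_hole 0.83 [0.521  0.041  0.0408] [-0.0244  0.0178  0.2925]
chest 0.8 [0.6891 0.0317 0.0004] [-0.0249  0.1862  0.3329]
```

Emit:
send_rows(
  increments=[
    {"translation": [0.025,-0.008,0],"yaw": 0},
    {"translation": [0.065,-0.02,0],"yaw": 0},
    {"translation": [0.11,-0.033,0],"yaw": 0},
    {"translation": [0.155,-0.046,0],"yaw": 0},
    {"translation": [0.2,-0.06,0],"yaw": 0},
  ],
)

```text
time_s: 17.65
position: [0.4541, 0.2702, 0.3283]
eef_rot: [-2.278, -2.161, 0.006]
force: [1.2, 0.7, -2.5]
opening: 0.247
grip_force: 79.9
```

Emit:
send_rows(
  increments=[
    {"translation": [0.03,-0.01,0],"yaw": 0},
    {"translation": [0.055,-0.018,0],"yaw": 0},
    {"translation": [0.067,-0.02,0],"yaw": 0},
    {"translation": [0.067,-0.02,0],"yaw": 0},
  ],
)

```text
time_s: 18.05
position: [0.4384, 0.3378, 0.3287]
eef_rot: [-2.276, -2.165, 0.005]
force: [-0.3, -0.9, -1.8]
opening: 0.256
grip_force: 79.9
```

```bash
python3 go.py .4385 .337 .325 -3; python3 - <<'E'
from h import *
np.set_printoptions(precision=4,suppress=True)
P,M=tool(); b,d=read_camera('scene')
for l in ['hook_tip','tray_hole','pot','hook_stud']:
  for r in landmark_of('scene',l): print(l,round(r['p'],2),np.array(r['location']),M.T@(np.array(r['location'])-P))
a,d=read_camera('top'); save('t7.png',a)
for r in landmark_of('top','tray_hole'): print('top hole',r)
v,u=np.mgrid[0:384,0:512]; W=world('top',u.astype(float),v.astype(float),d); W0=np.load('W.npy')
for w in (W0,W):
  # tongue front edge, and tray front panel
  for y in (.015,.034,.055):
    s=(abs(w[...,1]-y)<.006)&(w[...,2]>.035)&(w[...,2]<.055)&(w[...,0]>.42)&(w[...,0]<.7); 
    s2=(abs(w[...,1]-y)<.006)&(w[...,2]>.065)&(w[...,2]<.11)&(w[...,0]>.42)&(w[...,0]<.7)
    print(y,s.sum(),w[s][:,0].min() if s.any() else None, 'panel',s2.sum(),w[s2][:,0].min() if s2.any() else None)
E
```

```text
P [0.4384 0.3378 0.3287] az -2.8689241002592847 shift [-0.0007  0.0001  0.0037] yaw 0.13107589974071532
hook_tip 0.9 [0.4348 0.3098 0.1563] [-0.0278 -0.0018  0.1724]
hook_tip 0.79 [0.3587 0.1573 0.0188] [-0.1837 -0.0697  0.3104]
hook_tip 0.66 [ 0.3054 -0.4712  0.0142] [-0.8141 -0.0915  0.3161]
tray_hole 0.78 [0.516  0.0415 0.0433] [-0.2915  0.0931  0.2856]
pot 0.92 [ 0.447   0.3132 -0.0022] [-0.0236  0.0107  0.3309]
hook_stud 0.75 [0.4369 0.3398 0.337 ] [ 0.002  -0.0017 -0.0083]
hook_stud 0.7 [ 0.2671 -0.2931  0.0139] [-0.6381 -0.1387  0.3162]
hook_stud 0.69 [0.2031 0.2403 0.0187] [-0.1086 -0.2293  0.3108]
top hole {'location': [0.5169, 0.0386, 0.0437], 'p': 0.9}
0.015 133 0.6014444305761385 panel 51 0.6702118314150728
0.034 84 0.601616127406138 panel 47 0.67219521843286
0.055 120 0.6032408528025794 panel 49 0.6727829343025656
0.015 218 0.4911376383561146 panel 48 0.5602742604760017
0.034 266 0.49195478526251835 panel 44 0.561922893144066
0.055 220 0.49340256602176796 panel 45 0.5632107253851459
```

View pics/t7.png

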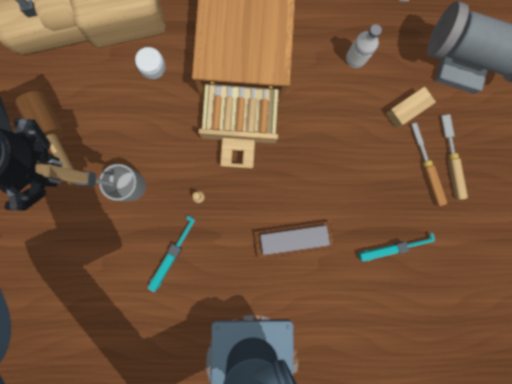

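The tray moved about 110 mm and sits at its stop, and the pawn stands at (198,197). The hook tip is over the pot at (110,182). Lowering into the pot.

Emit:
send_rows(
  increments=[
    {"translation": [0,0.001,0.02],"yaw": 0},
    {"translation": [0,0.001,0.045],"yaw": 0},
    {"translation": [0,0.001,0.07],"yaw": 0},
    {"translation": [0,0.001,0.09],"yaw": 0},
    {"translation": [0,0.001,0.11],"yaw": 0},
  ],
)

```text
time_s: 18.9
position: [0.4406, 0.3363, 0.2196]
eef_rot: [2.28, 2.161, 0.0]
force: [-0.8, -0.3, -1.6]
opening: 0.253
grip_force: 79.8
```

Emit:
send_rows(
  increments=[
    {"translation": [0,0,0.012],"yaw": 0},
    {"translation": [0,0,0.02],"yaw": 0},
    {"translation": [0,0,0.025],"yaw": 0},
    {"translation": [0,0,0.029],"yaw": 0},
    {"translation": [0,0,0.029],"yaw": 0},
  ],
)

```text
time_s: 19.4
position: [0.4405, 0.337, 0.1914]
eef_rot: [2.279, 2.162, 0.0]
force: [0.1, 0.5, -1.5]
opening: 0.251
grip_force: 79.9
```

```bash
python3 st.py; python3 - <<'E'
from h import *
P,M=tool(); print(P); b,d=read_camera('scene')
for l in ['hook_tip','hook_stud','pot']:
  for r in landmark_of('scene',l): print(l,round(r['p'],2),np.round(r['location'],4))
E
```

```text
19.4 [ 0.04748815  0.02242715 -0.00945436] [ 0.05046581  0.54599372 -1.50063216] 79.85643267631531 0.2509085257541599
[0.44049714 0.33703199 0.19139149]
hook_tip 0.88 [ 0.3097 -0.4721  0.0121]
hook_tip 0.74 [0.4401 0.3103 0.0207]
hook_tip 0.66 [0.3592 0.1561 0.017 ]
hook_stud 0.83 [0.2043 0.2446 0.0154]
hook_stud 0.65 [ 0.2678 -0.2963  0.0127]
pot 0.9 [ 0.4495  0.3123 -0.003 ]
```

Emit:
send_rows(
  increments=[
    {"translation": [0,0,0.003],"yaw": 0},
    {"translation": [0,0,0.006],"yaw": 0},
    {"translation": [0,0,0.008],"yaw": 0},
    {"translation": [0,0,0.008],"yaw": 0},
  ],
)

```text
time_s: 20.0
position: [0.4401, 0.3369, 0.1828]
eef_rot: [-2.279, -2.162, 0.001]
force: [0.1, -0.1, -1.6]
opening: 0.253
grip_force: 79.9
```

Emit:
send_rows(
  increments=[
    {"translation": [0,0,0],"yaw": 0},
    {"translation": [0,0,0],"yaw": 0},
    {"translation": [0,0,0],"yaw": 0},
  ],
  gripper=0.7215,
)

```text
time_s: 20.3
position: [0.4405, 0.337, 0.1834]
eef_rot: [2.279, 2.163, 0.0]
force: [0.1, -0.9, -2.2]
opening: 0.278
grip_force: 6.5
```

Emit:
send_rows(
  increments=[
    {"translation": [0,0,0],"yaw": 0},
    {"translation": [0,0,0],"yaw": 0},
    {"translation": [0,0,0],"yaw": 0},
    {"translation": [0,0,0],"yaw": 0},
    {"translation": [0,0,0],"yaw": 0},
  ],
  gripper=0.715,
)

```text
time_s: 20.8
position: [0.4404, 0.337, 0.1834]
eef_rot: [2.279, 2.163, 0.0]
force: [-0.1, -0.3, 0.0]
opening: 0.284
grip_force: 0.0
```

Emit:
send_rows(
  increments=[
    {"translation": [0,0,0],"yaw": 0},
    {"translation": [0,0,0],"yaw": 0},
    {"translation": [0,0,0],"yaw": 0},
    {"translation": [0,0,0],"yaw": 0},
    {"translation": [0,0,0],"yaw": 0},
  ],
  gripper=0.4,
)

```text
time_s: 21.3
position: [0.4404, 0.337, 0.1833]
eef_rot: [-2.279, -2.163, -0.0]
force: [-0.2, -0.4, -0.1]
opening: 0.6
grip_force: 0.0
```

```bash
python3 st.py; python3 - <<'E'
from h import *
P,M=tool(); print(P); b,d=read_camera('scene'); save('s8.png',b[100:300,230:430].repeat(3,0).repeat(3,1))
for l in ['hook_tip','hook_stud','pot']:
  for r in landmark_of('scene',l): print(l,round(r['p'],2),np.round(r['location'],4))
E
```

```text
21.3 [0.01335628 0.01623624 0.00675731] [-0.18788362 -0.41543962 -0.13271843] 0.0 0.6004627942370055
[0.44038572 0.3370181  0.18329878]
hook_tip 0.98 [0.3572 0.1573 0.017 ]
hook_tip 0.87 [0.4401 0.304  0.0133]
hook_tip 0.8 [ 0.304  -0.4722  0.0141]
hook_stud 0.94 [0.4443 0.3628 0.1786]
hook_stud 0.73 [ 0.269  -0.2952  0.0121]
hook_stud 0.63 [0.2036 0.2445 0.0156]
pot 0.84 [ 0.4484  0.3118 -0.0018]
```

View pics/s8.png

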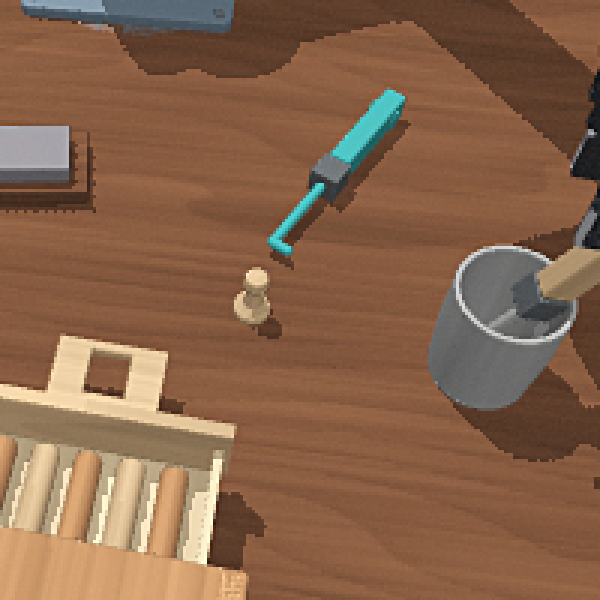

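The hook rests leaning in the pot, collar on the rim at (540,295). The tray is out and the pawn stands. Opening fully and withdrawing upward.

Emit:
send_rows(
  increments=[
    {"translation": [0,0.003,0],"yaw": 0},
    {"translation": [0,0.003,-0.01],"yaw": 0},
    {"translation": [0,0.003,-0.03],"yaw": 0},
    {"translation": [0,0.003,-0.06],"yaw": 0},
    {"translation": [0,0.003,-0.1],"yaw": 0},
  ],
  gripper=0.2,
)

```text
time_s: 22.0
position: [0.4426, 0.3364, 0.2836]
eef_rot: [-2.278, -2.162, 0.005]
force: [0.9, 0.5, 0.3]
opening: 0.8
grip_force: 0.0
```

Emit:
send_rows(
  increments=[
    {"translation": [0,0,-0.04],"yaw": 0},
    {"translation": [0,0,-0.06],"yaw": 0},
    {"translation": [0,0,-0.06],"yaw": 0},
    {"translation": [0,0,-0.06],"yaw": 0},
  ],
)

```text
time_s: 22.4
position: [0.4434, 0.3368, 0.3435]
eef_rot: [2.279, 2.162, 0.001]
force: [-0.4, -0.5, 0.1]
opening: 0.8
grip_force: 0.0
```

```bash
python3 st.py; python3 - <<'E'
from h import *
for c in ('scene','top'):
  read_camera(c)
  for l in ['hook_tip','hook_stud','pot','tray_hole','pawn']:
    print(c,l,[(round(r['p'],2),np.round(r['location'],3)) for r in landmark_of(c,l)])
E
```

```text
22.4 [0.03520705 0.00963484 0.00205036] [-0.35264328 -0.45213672  0.12042503] 0.0 0.7999094735503197
scene hook_tip [(0.82, array([0.445, 0.304, 0.012])), (0.82, array([ 0.308, -0.476,  0.011])), (0.57, array([0.36 , 0.156, 0.017]))]
scene hook_stud [(0.97, array([ 0.268, -0.298,  0.013])), (0.9, array([0.203, 0.24 , 0.017])), (0.76, array([0.443, 0.364, 0.181]))]
scene pot [(0.71, array([ 0.446,  0.314, -0.001]))]
scene tray_hole [(0.76, array([0.518, 0.037, 0.04 ]))]
scene pawn [(0.61, array([ 0.419,  0.143, -0.002]))]
top hook_tip [(0.72, array([ 0.307, -0.473,  0.013])), (0.71, array([0.444, 0.369, 0.178])), (0.64, array([0.351, 0.157, 0.015])), (0.63, array([0.441, 0.304, 0.011]))]
top hook_stud [(0.83, array([ 0.269, -0.298,  0.01 ])), (0.81, array([0.204, 0.244, 0.015])), (0.79, array([0.449, 0.369, 0.178]))]
top pot [(0.59, array([0.445, 0.316, 0.002]))]
top tray_hole [(0.62, array([0.517, 0.04 , 0.048]))]
top pawn [(0.42, array([ 0.418,  0.142, -0.   ]))]
```

Everything is in place: the tip is about 11 mm from the pot's centre and 12 mm up, and the studs are at 0.18 m. Handing in.

```bash
python3 -c "
from rig import *
print(job_done())"
```

```text
the job is handed in; nothing more can be done
None
```

Job handed in: the tray measured about 110 mm out (stop 120 mm, more than 100 mm needed), the hook rests tip-down in the pot, the pawn stands, and the hand is clear; no verdict came back.

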